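# Sort the solid furnace props from the hollow ones

### The arm

A 6-joint arm with a two-finger parallel gripper is mounted at the origin on the work surface. World frame = base frame: x ahead of the robot, y to its left, z up, the work surface at z = 0. Lengths are in m, angles in rad, forces in N, time in s.
With the tool pointing down it reaches from about 0.375 to 0.9 m from the base axis. Payload 3.1 kg.
Tool frame: the origin (TCP) lies midway between the tips of the shut fingers; the grasp point (between the pads) lies robot.tcp_to_grasp behind it (robot.tcp_to_grasp is the distance from the TCP to the grasp point, in m); z points along the fingers, y is the direction in which the jaws open and shut (so a half turn about z gives the same grasp; the last joint's range is limited). The gripper opens to 87 mm and grips with 3 to 60 N. Pads are 19 mm wide; open, the fingers measure 117 mm over their backs; the gripper's body (75 mm by 190 mm) begins 51 mm behind the grasp point.
Start: joints at [-1.518, 0.527, 1.433, -0, 1.181, -0.178], TCP at [0.144, -0.608, 0.223] pointing down, gripper open.
Joint ranges: [-3.08, 3.08], [-0.75, 2.2], [0.22, 2.44], [-1.43, 4.57], [0, 2.65], [-2.85, 2.85]. Speed limits (rad/s): [2.79, 2.79, 3.14, 3.14, 3.14, 3.14].

### API

Orientations are given as a unit quaternion [x, y, z, w].
In Python, from rig import robot, cams, nets gives the robot as it stands. The module is installed in compiled form; this text tells all that it offers.
- The arm moves only by the tool play_rows, never from a script. Its argument "commands" is a list of rows, each an object of numbers: "x", "y", "z": the shift along the tool's x, y, z in mm; "spin": the turn about the tool's z in rad. In form: [{"x": .., "y": .., "z": .., "spin": ..}, ...]. A call has 1 to 8 rows; each row shifts and turns the pose as measured when the row begins, along the tool's axes as they then stand; what a row does not reach is not made up. A row lasts 1/10 s, in which the tool goes at most 50 mm and 8.59 degrees, less where a joint would pass 70% of its speed; a pose out of reach is approached as far as the arm can. A call is refused whole if a number of a shift passes 50 or a number of a turn 0.15, either way. A call with a gripper value outside its range is refused whole. "grip" is the opening, from 0 (shut) to 1 (fully open), set as the call begins (left out, the last holds). The fingers move at their own pace and stop on an object; "newtons" is the grip in N (left out, the last holds). Time passes only in rows, so rows that do not move let the fingers close. It gives the time, the measured TCP pose, the force and the opening at its end, in the units of the state.
- robot.get_obs(): the state, without advancing time (a new reading comes with each control period).
- cams.camera(name): name is "side" or "top" or "wrist"; returns a dict with "img" (400x640x3 uint8, red, green, blue), "fx", "fy", "cx", "cy" (pixels), "world_to_cam" (4x4, takes a point from world to camera coordinates); the wrist camera has in their place "mount" (4x4, takes a point from camera to tool coordinates, whose origin is the TCP and whose axes are the flange's). Camera axes: x right, y up, looking along -z (the intrinsics and any distortion apply to the point x, -y, -z); pixel columns grow to the right and rows downward; lengths in m; the calibration is good to about 2 mm. A picture is of the moment at which its call begins: read the wrist's pose just before it. There is no depth.
- robot.hand_in(): hands the job in, once; it reports no verdict.
Trained networks look in a picture, given as the dict that the camera call returned (one of the last four; its "shot" number tells which), for a name from the list of things; names that differ only in an ending like _2 or _b are one class to them, and where a whole thing is asked for, a point or a joint stands for the part that bears it (a point fixed in the world has none). Each returns a list of dicts, best first, with "conf" (0 to 1); they miss things now and then, are a little off and sometimes report something else, mostly with a low value. They report only what shows in the picture. A call takes as long as a camera call. They do not tell look-alikes from the thing itself.
- nets.outline_of(picture, name): "region" (400x640 bool, what is visible of it) and "pixel" ([column, row] in pixels, amid what is visible of it).
The state is a dict: "time": time; "q": joint angles; "joint_velocities": joint speeds; "joint_torque": joint torques, N m; "position": TCP position; "tool_rot": TCP orientation; "ft_force": force on the tool from outside, world axes, zero at the start; "moment": the same for the moment, N m; "grip_width": finger opening in m.
Only numpy, scipy, OpenCV 4.12 (cv2) and the standard library are available. Lean on these libraries where they do the work, as an engineer would, in place of code of your own. Each camera call takes 0.05 s, during which the arm holds its last target.

### The job

The three pale square furnace props look alike, but some are solid and some hollow: lift each to feel its weight, then stand the heavy solid ones upright in the oblong steel tray and the light hollow ones upright in the square clay sagger. Set each down gently on the container's floor, without dropping it, and leave everything else on the bench where it is.

Things in the scene. Friction and masses are not known exactly. Their poses are not given: they have to be found in the camera images.
- prop_a_center (a point): centre (55 mm above its underside) of one of three look-alike pale ceramic furnace props: square posts 50 x 50 x 110 mm standing on the bench (z = 0); z is the long axis, x and y are normal to the side faces. Solid (0.64 to 0.85 kg, core has 1 mm play) or hollow (closed ends, 0.2 to 0.31 kg), told only by lifting. One or two are solid, at random: the letter tells nothing
- prop_b_center (a point): centre (55 mm above its underside) of one of three look-alike pale ceramic furnace props: square posts 50 x 50 x 110 mm standing on the bench (z = 0); z is the long axis, x and y are normal to the side faces. Solid (0.64 to 0.85 kg, core has 1 mm play) or hollow (closed ends, 0.2 to 0.31 kg), told only by lifting. One or two are solid, at random: the letter tells nothing
- prop_c_center (a point): centre (55 mm above its underside) of one of three look-alike pale ceramic furnace props: square posts 50 x 50 x 110 mm standing on the bench (z = 0); z is the long axis, x and y are normal to the side faces. Solid (0.64 to 0.85 kg, core has 1 mm play) or hollow (closed ends, 0.2 to 0.31 kg), told only by lifting. One or two are solid, at random: the letter tells nothing
- steel_tray: oblong low open tray of bare steel, fixed to the bench, 260 (its x) x 130 (its y) x 28 mm high outside, wall and floor 4 mm. For the SOLID props. Origin: centre of its underside, on the bench. It stands to the left or right of the props, changing places with the sagger
- sagger: square low open box of fired clay (a sagger), fixed to the bench, 200 x 200 x 32 mm high outside, wall and floor 9 mm. For the HOLLOW props. Origin: centre of its underside, on the bench. It stands on the side where the steel tray is not
- crucible: small open white crucible, 50 mm across and 30 mm high, standing among the props; bystander. Origin: centre of its underside
- crucible_lid: white ceramic disc, 40 mm across, 8 mm thick, lying near the props; bystander. Origin: centre of its underside
- brush: brush, about 160 mm long, lying flat crosswise between robot and props; bystander. Origin: on its underside
- tongs: steel crucible tongs, about 250 mm long, lying flat crosswise beyond the props; bystander. Origin: under its pivot
- jar: amber glass jar with black cap, 64 mm across, 110 mm high, standing at the back left; bystander. Origin: centre of its underside
- firebrick: firebrick, 110 x 220 x 60 mm, at the back right; bystander. Origin: centre of its underside
Things that resemble listed ones, but are neither listed nor needed, are in the scene too. Leave any blue look-alike of the part that bears prop_a_center alone.

How it is judged:
At the end, for the whole second after the job is handed in: Every prop stands upright (within 0.12 rad), released and at rest on a container's floor, fully inside its rim: the solid ones (over 4.6 N of weight) in the steel tray, the hollow ones in the sagger (((x of prop_a_center in the frame of steel_tray between -0.115 and 0.115 m and y of prop_a_center in the frame of steel_tray between -0.05 and 0.05 m and z of prop_a_center in the frame of steel_tray below 0.07 m and contact force between prop_a and steel_tray above 4.6 N) or (x of prop_a_center in the frame of sagger between -0.08 and 0.08 m and y of prop_a_center in the frame of sagger between -0.08 and 0.08 m and z of prop_a_center in the frame of sagger below 0.076 m and contact force between prop_a and sagger between 1 and 4.6 N)) and angle between each of prop_a_center, prop_b_center, prop_c_center's own z axis and vertical below 0.12 rad and linear speed of each of prop_a, prop_b, prop_c below 0.02 m/s and ((x of prop_b_center in the frame of steel_tray between -0.115 and 0.115 m and y of prop_b_center in the frame of steel_tray between -0.05 and 0.05 m and z of prop_b_center in the frame of steel_tray below 0.07 m and contact force between prop_b and steel_tray above 4.6 N) or (x of prop_b_center in the frame of sagger between -0.08 and 0.08 m and y of prop_b_center in the frame of sagger between -0.08 and 0.08 m and z of prop_b_center in the frame of sagger below 0.076 m and contact force between prop_b and sagger between 1 and 4.6 N)) and ((x of prop_c_center in the frame of steel_tray between -0.115 and 0.115 m and y of prop_c_center in the frame of steel_tray between -0.05 and 0.05 m and z of prop_c_center in the frame of steel_tray below 0.07 m and contact force between prop_c and steel_tray above 4.6 N) or (x of prop_c_center in the frame of sagger between -0.08 and 0.08 m and y of prop_c_center in the frame of sagger between -0.08 and 0.08 m and z of prop_c_center in the frame of sagger below 0.076 m and contact force between prop_c and sagger between 1 and 4.6 N))); the robot touches nothing.
It fails at once if a prop is dropped or thrown down (faster than 0.6 m/s while no finger touches it) ((linear speed of prop_a above 0.6 m/s and contact force between prop_a and the fingers below 0.05 N) or (linear speed of prop_b above 0.6 m/s and contact force between prop_b and the fingers below 0.05 N) or (linear speed of prop_c above 0.6 m/s and contact force between prop_c and the fingers below 0.05 N)).
It fails at once if a bystander (crucible, its lid, brush, tongs, jar, firebrick) is moved more than 30 mm (distance of any of crucible, crucible_lid, brush, tongs, jar, firebrick from where it was at the start of the episode above 0.03 m).
It also fails if it takes over 67 s, if anything falls off the work surface, if the arm or the gripper's body presses on something with over 40 N, if the wrist force passes 120 N, or if a joint passes its speed limit or range.

## Working session

There is one attempt and no reset: what is moved stays moved. The work goes in short steps, Python scripts to look and compute and a tool call to move; the robot and the scene stay as the last step left them, time stands still between calls to the robot, and variables do not carry over. Pictures are saved under pics/ and viewed, and the job is handed in when it is done.

Besides the shell and the picture viewer there is one more tool, called as a command line: name --argument value ..., lists and objects as JSON in quotes. play_rows: Moves the arm, as the interface text tells. Its arguments: {"type":"object","properties":{"commands":{"type":"array"},"grip":{"type":"number"},"newtons":{"type":"number"}},"required":["commands"]}

```bash
mkdir -p pics; ls
cat > h.py <<'E'
import numpy as np, cv2
from rig import robot, cams, nets
def save(p,n): cv2.imwrite('pics/'+n+'.png', p['img'][:,:,::-1])
def ray(p,px,tcp=None):
    x=(px[0]-p['cx'])/p['fx']; y=(px[1]-p['cy'])/p['fy']
    d=np.array([x,-y,-1.0])
    M=np.linalg.inv(np.array(p['world_to_cam']))
    return M[:3,3], M[:3,:3]@d
def atz(p,px,z):
    o,d=ray(p,px); t=(z-o[2])/d[2]; return o+t*d
def proj(p,P):
    c=np.array(p['world_to_cam'])@np.append(P,1); return p['cx']+p['fx']*c[0]/-c[2], p['cy']+p['fy']*(-c[1])/-c[2]
E
python3 - <<'E'
from h import *
print(robot.tcp_to_grasp); print(robot.get_obs())
for n in ('top','side'):
    p=cams.camera(n); save(p,n+'0'); print(n,[ (k,v) for k,v in p.items() if k!='img'])
    for t in ['prop_a_center','steel_tray','sagger','crucible','crucible_lid','brush','tongs','jar','firebrick']:
        for r in nets.outline_of(p,t)[:5]:
            ys,xs=np.nonzero(r['region']); print(n,t,round(r['conf'],2),np.round(r['pixel']),len(xs), xs.min(),xs.max(),ys.min(),ys.max())
E
```

```text
pics
0.0187
{'time': 0.0, 'q': array([-1.51752196e+00,  5.28472920e-01,  1.43393542e+00, -3.13797329e-05,
        1.18136836e+00, -1.78486323e-01]), 'joint_velocities': array([-0.00237752,  0.00029886, -0.00075049, -0.00065901, -0.00130263,
        0.00016041]), 'joint_torque': array([-6.10502630e-04, -4.40042102e+01, -1.76591331e+01,  6.32921909e-02,
        5.82708092e-02, -1.50316760e-04]), 'position': array([ 0.14354506, -0.60752643,  0.22155695]), 'tool_rot': array([ 9.93292100e-01,  1.15627035e-01,  5.38424808e-05, -1.09079347e-03]), 'ft_force': array([ 0.52235833, -0.4238168 ,  0.17667847]), 'moment': array([ 0.01056659,  0.01196344, -0.03106569]), 'grip_width': 0.08691398891483296}
top [('fx', 440.24086600932947), ('fy', 440.24086600932947), ('cx', 317.3890049673991), ('cy', 200.43096671499916), ('world_to_cam', array([[-0.09776871, -0.99519505, -0.00529967,  0.04077113],
       [ 0.97258701, -0.09667393,  0.21149152, -0.5303813 ],
       [-0.21098765,  0.01552287,  0.97736546, -1.13685181],
       [ 0.        ,  0.        ,  0.        ,  1.        ]])), ('shot', 1)]
top prop
[... 1289 characters left out ...]
[273. 144.] 967 259 285 123 171
side prop_a_center 0.65 [337. 155.] 1073 326 353 131 179
side prop_a_center 0.59 [220. 147.] 962 206 231 123 168
side steel_tray 0.63 [291. 118.] 2702 243 339 98 143
side sagger 0.77 [293. 348.] 11936 225 352 292 399
side crucible 0.95 [325. 204.] 318 316 335 195 215
side crucible 0.69 [441. 298.] 7729 399 487 238 356
side crucible_lid 0.74 [355. 270.] 228 347 363 260 275
side brush 0.67 [239. 213.] 749 231 249 192 247
side tongs 0.91 [414. 201.] 495 394 436 158 233
side tongs 0.7 [242. 216.] 801 230 249 192 248
side jar 0.64 [378. 124.] 973 364 389 101 145
side firebrick 0.64 [441. 300.] 7421 400 486 239 354
side firebrick 0.62 [238. 218.] 759 230 249 192 247
```

View pics/top0.png

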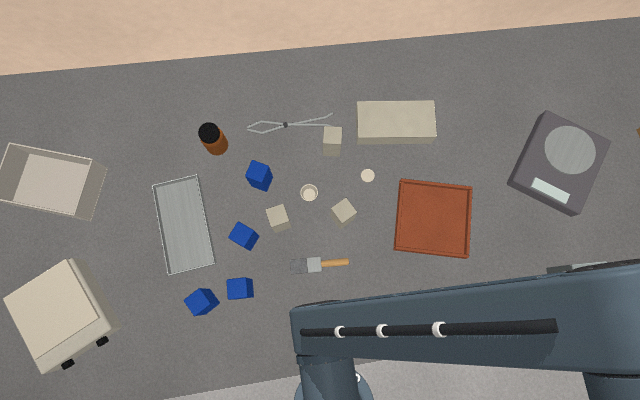

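View pics/side0.png

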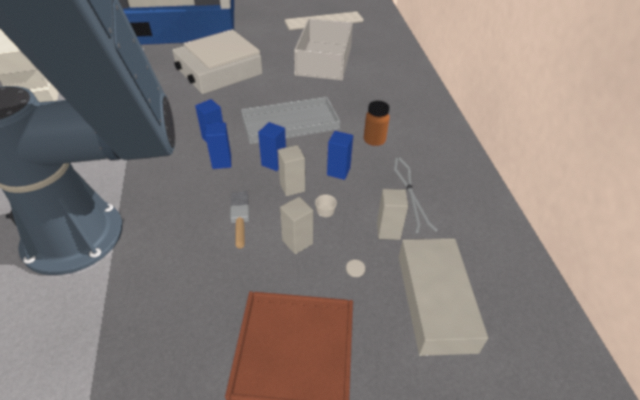

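The top view shows three pale props at about (277,216), (344,210) and (332,138). Four blue look-alikes are to the left. The tray is at (185,225) and the sagger at (433,219). Next I'll fit the poses.

Run:
```python
from h import *
p=cams.camera('top'); s=cams.camera('side')
def crop(p,x0,y0,x1,y1,f,n):
    cv2.imwrite('pics/'+n+'.png',cv2.resize(p['img'][y0:y1,x0:x1,::-1],None,fx=f,fy=f,interpolation=cv2.INTER_CUBIC))
crop(p,245,110,375,240,5,'tc'); crop(s,260,130,420,260,5,'sc')
# rough positions from top face centers z=.11
for c in [(277,213),(344,208),(332.5,132)]: print(np.round(atz(p,c,.11),4))
for nm,cs,z in [('tray',[(152,184),(197,174.5),(215,264),(169,275)],.028),('sagger',[(400,179),(472,187),(468,258),(394,249)],.032)]:
    P=np.array([atz(p,c,z) for c in cs]); print(nm,np.round(P,3).tolist(),P.mean(0), np.linalg.norm(np.roll(P,-1,0)-P,axis=1))
for nm,c,z in [('cruc',(309,190),.03),('lid',(368,175),.008),('jar',(209,131),.11),('brush',(320,265),0.01),('tongs',(287,125),.005),('brick',(397,120),.06)]: print(nm,atz(p,c,z).round(3))
```

```text
[0.4977 0.0959 0.11  ]
[ 0.4937 -0.077   0.11  ]
[ 0.7029 -0.0693  0.11  ]
tray [[0.631, 0.445, 0.028], [0.646, 0.318, 0.028], [0.391, 0.28, 0.028], [0.374, 0.404, 0.028]] [0.51032353 0.36201044 0.028     ] [0.1278802  0.25814016 0.12567114 0.26055735]
sagger [[0.575, -0.248, 0.032], [0.533, -0.444, 0.032], [0.34, -0.399, 0.032], [0.383, -0.205, 0.032]] [ 0.45766533 -0.32394967  0.032     ] [0.20056338 0.19816021 0.19933604 0.19701294]
cruc [0.57  0.008 0.03 ]
lid [ 0.602 -0.164  0.008]
jar [0.739 0.26  0.11 ]
brush [ 0.362 -0.002  0.01 ]
tongs [0.778 0.054 0.005]
brick [ 0.739 -0.257  0.06 ]
```

View pics/tc.png

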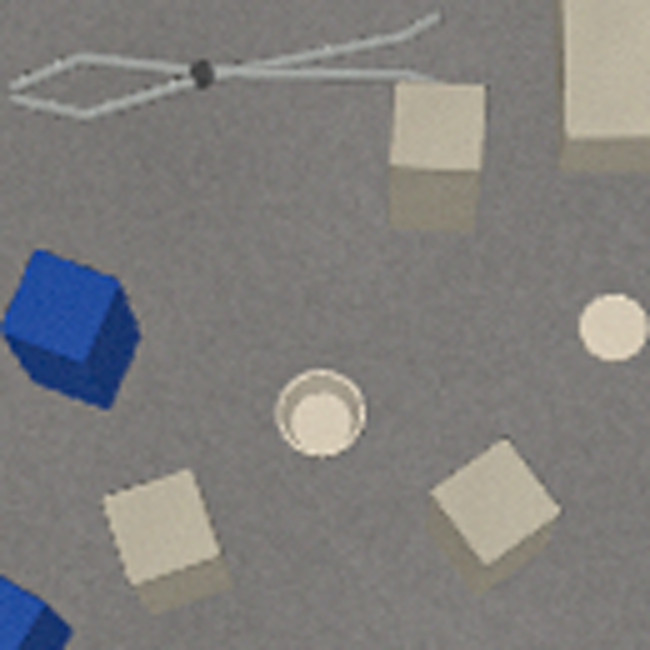

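View pics/sc.png

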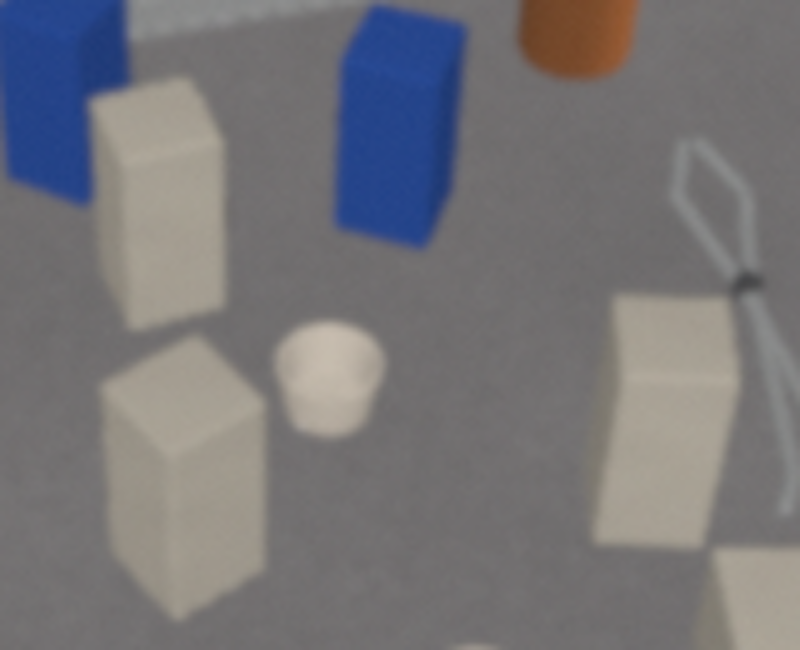

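```bash
cat > fit.py <<'E'
from h import *
from scipy.optimize import least_squares
p=cams.camera('top'); s=cams.camera('side')
T={'P1':[(104,496),(190,469),(219,550),(133,585)],'P2':[(430,492),(506,439),(560,510),(490,564)],'P3':[(397,84),(485,86),(480,170),(389,165)]}
S={'P1':[(90,98),(185,77),(224,143),(127,163)],'P2':[(102,385),(198,336),(265,402),(172,453)],'P3':[(613,297),(728,297),(738,380),(620,377)]}
for k in T:
    a=np.array(T[k])/5-.4+[245,110]; b=np.array(S[k])/5-.4+[260,130]
    for lab,sets in (('top',[(p,a)]),('side',[(s,b)])):
        for c,q in sets:
            P=np.array([atz(c,x,.11) for x in q]); m=P.mean(0)
            e=np.roll(P,-1,0)-P; L=np.linalg.norm(e,axis=1)[:4]
            an=np.degrees(np.arctan2(e[:,1],e[:,0]))%90
            print(k,lab,m.round(4),L.round(4),an.round(1))
E
python3 fit.py; python3 -c "
import numpy as np
from scipy.spatial.transform import Rotation as R
print(R.from_quat([.9932921,.115627,0,-.00109]).as_matrix().round(3))"
```

```text
P1 top [0.4936 0.0965 0.11  ] [0.0464 0.0452 0.0473 0.0491] [12.2 14.6 16.9 13.4]
P1 side [0.4928 0.0947 0.11  ] [0.0463 0.0508 0.0456 0.0493] [13.1 14.9 11.2 15.9]
P2 top [ 0.489  -0.0763  0.11  ] [0.0484 0.0463 0.0459 0.0484] [29.6 30.4 32.1 33.4]
P2 side [ 0.4894 -0.0773  0.11  ] [0.0474 0.0463 0.0458 0.0469] [29.4 30.  30.1 32. ]
P3 top [ 0.6951 -0.0676  0.11  ] [0.0473 0.0476 0.0485 0.046 ] [82.9 80.5 81.  78.9]
P3 side [ 0.6949 -0.0687  0.11  ] [0.0489 0.0484 0.0482 0.0467] [83.5 79.5 81.5 80.3]
[[ 0.973  0.23  -0.   ]
 [ 0.23  -0.973  0.002]
 [ 0.    -0.002 -1.   ]]
```

```bash
cat > plan.py <<'E'
import sys; from h import *
from scipy.spatial.transform import Rotation as R
def plan(x,y,z,psi,step=45):
    o=robot.get_obs(); M=R.from_quat(o['tool_rot']).as_matrix(); p0=np.array(o['position'])
    a0=np.arctan2(M[1,0],M[0,0]); d=np.array([x,y,z])-p0
    da=(np.radians(psi)-a0+np.pi)%(2*np.pi)-np.pi
    n=int(np.ceil(max(np.linalg.norm(d)*1000/step,abs(da)/.145,1)))
    print('t',round(o['time'],2),'pos',p0.round(4),'psi',np.degrees(a0).round(1),'tilt',np.degrees(np.arccos(-M[2,2])).round(2),'F',o['ft_force'].round(2),'w',round(o['grip_width'],4),'n',n)
    for i in range(n):
        a=a0+da*i/n; Rm=np.array([[np.cos(a),np.sin(a),0],[np.sin(a),-np.cos(a),0],[0,0,-1]])
        v=Rm.T@d*1000/n
        print({'x':round(v[0]),'y':round(v[1]),'z':round(v[2]),'spin':round(-da/n,3)})
if __name__=='__main__': plan(*map(float,sys.argv[1:]))
E
python3 plan.py .489 -.077 .215 31
python3 - <<'E'
from h import *
p=cams.camera('top')
for r in nets.outline_of(p,'prop_a_center')[:6]:
    print(r['pixel'],atz(p,r['pixel'],.1).round(3))
E
```

```text
t 1.2 pos [ 0.1436 -0.6082  0.2225] psi 13.3 tilt 0.0 F [-0.59 -0.15  0.  ] w 0.087 n 15
{'x': 31, 'y': -29, 'z': 1, 'spin': np.float64(-0.021)}
{'x': 31, 'y': -29, 'z': 1, 'spin': np.float64(-0.021)}
{'x': 32, 'y': -28, 'z': 1, 'spin': np.float64(-0.021)}
{'x': 32, 'y': -27, 'z': 1, 'spin': np.float64(-0.021)}
{'x': 33, 'y': -27, 'z': 1, 'spin': np.float64(-0.021)}
{'x': 33, 'y': -26, 'z': 1, 'spin': np.float64(-0.021)}
{'x': 34, 'y': -25, 'z': 1, 'spin': np.float64(-0.021)}
{'x': 34, 'y': -24, 'z': 1, 'spin': np.float64(-0.021)}
{'x': 35, 'y': -24, 'z': 1, 'spin': np.float64(-0.021)}
{'x': 35, 'y': -23, 'z': 1, 'spin': np.float64(-0.021)}
{'x': 36, 'y': -22, 'z': 1, 'spin': np.float64(-0.021)}
{'x': 36, 'y': -22, 'z': 1, 'spin': np.float64(-0.021)}
{'x': 37, 'y': -21, 'z': 1, 'spin': np.float64(-0.021)}
{'x': 37, 'y': -20, 'z': 1, 'spin': np.float64(-0.021)}
{'x': 38, 'y': -19, 'z': 1, 'spin': np.float64(-0.021)}
[262.0, 175.0] [0.606 0.128 0.1  ]
[202.3, 300.3] [0.297 0.299 0.1  ]
[244.2, 238.6] [0.441 0.186 0.1  ]
[278.6, 218.6] [0.485 0.094 0.1  ]
[239.4, 290.2] [0.313 0.206 0.1  ]
[306.9, 190.2] [0.553 0.014 0.1  ]
```

play_rows --commands '[{"x":31,"y":-29,"z":1,"spin":-0.021},{"x":31,"y":-29,"z":1,"spin":-0.021},{"x":32,"y":-28,"z":1,"spin":-0.021},{"x":32,"y":-27,"z":1,"spin":-0.021},{"x":33,"y":-27,"z":1,"spin":-0.021},{"x":33,"y":-26,"z":1,"spin":-0.021},{"x":34,"y":-25,"z":1,"spin":-0.021},{"x":34,"y":-24,"z":1,"spin":-0.021}]' --grip 1 --newtons 45

```text
time: 2.1
position: [0.3302, -0.3231, 0.2134]
tool_rot: [0.981, 0.196, 0.0, 0.005]
ft_force: [0.6, -0.7, 0.1]
grip_width: 0.087
```

```bash
python3 plan.py .489 -.077 .215 31
```

```text
t 2.1 pos [ 0.3302 -0.3231  0.2134] psi 22.6 tilt 0.61 F [ 0.55 -0.65  0.08] w 0.087 n 7
{'x': 34, 'y': -24, 'z': 0, 'spin': np.float64(-0.021)}
{'x': 35, 'y': -23, 'z': 0, 'spin': np.float64(-0.021)}
{'x': 35, 'y': -22, 'z': 0, 'spin': np.float64(-0.021)}
{'x': 36, 'y': -22, 'z': 0, 'spin': np.float64(-0.021)}
{'x': 36, 'y': -21, 'z': 0, 'spin': np.float64(-0.021)}
{'x': 37, 'y': -20, 'z': 0, 'spin': np.float64(-0.021)}
{'x': 37, 'y': -19, 'z': 0, 'spin': np.float64(-0.021)}
```

Tracking is good. I'll continue, then settle.

play_rows --commands '[{"x":35,"y":-24,"z":0,"spin":-0.021},{"x":35,"y":-23,"z":0,"spin":-0.021},{"x":36,"y":-22,"z":0,"spin":-0.021},{"x":36,"y":-22,"z":0,"spin":-0.021},{"x":37,"y":-21,"z":0,"spin":-0.021},{"x":37,"y":-20,"z":0,"spin":-0.021},{"x":37,"y":-19,"z":0,"spin":-0.021},{"x":0,"y":0,"z":0,"spin":0}]'

```text
time: 2.9
position: [0.4988, -0.0614, 0.2133]
tool_rot: [0.962, 0.273, 0.003, 0.008]
ft_force: [-0.6, -0.1, 0.1]
grip_width: 0.0871
```

```bash
python3 plan.py .489 -.077 .130 31;python3 - <<'E'
from h import *
p=cams.camera('wrist'); save(p,'w1'); print([(k,v) for k,v in p.items() if k!='img'])
E
```

```text
t 2.9 pos [ 0.4988 -0.0614  0.2133] psi 31.7 tilt 0.96 F [-0.64 -0.15  0.15] w 0.0871 n 2
{'x': -8, 'y': 4, 'z': 42, 'spin': np.float64(0.006)}
{'x': -8, 'y': 4, 'z': 42, 'spin': np.float64(0.006)}
[('fx', 297.3616198362819), ('fy', 297.3616198362819), ('cx', 318.91788463885194), ('cy', 196.70207763934255), ('mount', array([[-8.70848870e-04,  9.66519926e-01,  2.56590090e-01,
         6.91893760e-02],
       [ 9.99999598e-01,  8.96627400e-04,  1.65254693e-05,
         2.88651497e-04],
       [-2.14093510e-04,  2.56590002e-01, -9.66520318e-01,
        -1.62322016e-01],
       [ 0.00000000e+00,  0.00000000e+00,  0.00000000e+00,
         1.00000000e+00]])), ('shot', 8)]
```

View pics/w1.png

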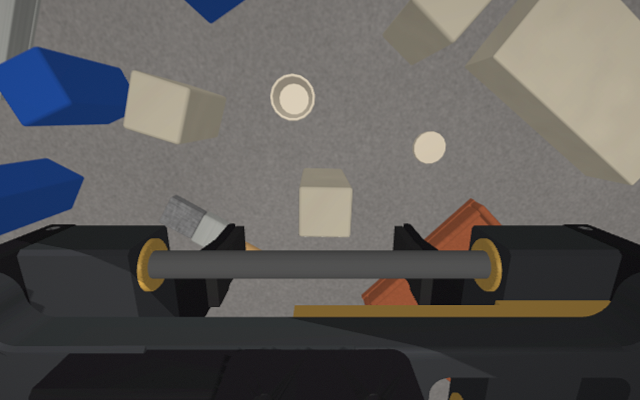

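```bash
cat > wr.py <<'E'
from h import *
from scipy.spatial.transform import Rotation as R
def wcam():
    o=robot.get_obs(); p=cams.camera('wrist'); T=np.eye(4); T[:3,:3]=R.from_quat(o['tool_rot']).as_matrix(); T[:3,3]=o['position']
    p['world_to_cam']=np.linalg.inv(T@np.array(p['mount'])); return p,o
E
python3 - <<'E'
from wr import *
p,o=wcam(); print(o['position'],o['tool_rot'],o['joint_velocities'].round(3))
P=np.array([atz(p,c,.11) for c in [(300,187),(350.5,187),(351,237),(300.5,236)]]);print(P.round(4),P.mean(0))
e=np.roll(P,-1,0)-P; print(np.linalg.norm(e,axis=1),np.degrees(np.arctan2(e[:,1],e[:,0]))%90)
E
```

```text
[ 0.49754101 -0.06292059  0.21316492] [0.96212233 0.27249145 0.00204851 0.00805192] [-0.064 -0.008  0.031 -0.022  0.002 -0.016]
[[ 0.4963 -0.0457  0.11  ]
 [ 0.5204 -0.0853  0.11  ]
 [ 0.4794 -0.1126  0.11  ]
 [ 0.4552 -0.0706  0.11  ]] [ 0.48778464 -0.07856094  0.11      ]
[0.04629145 0.04929272 0.04844601 0.04807402] [31.35362325 33.70195503 29.96094402 31.21001047]
```

The wrist view agrees: P2 is at (0.488, -0.078), yaw 31°. Correcting, then descending.

play_rows --commands '[{"x":-14,"y":8,"z":20,"spin":0.006},{"x":-2,"y":0,"z":20,"spin":0},{"x":0,"y":0,"z":0,"spin":0}]'

```text
time: 3.3
position: [0.4863, -0.0838, 0.1732]
tool_rot: [0.964, 0.267, 0.002, 0.009]
ft_force: [-1.6, 0.6, 0.8]
grip_width: 0.0869
```

```bash
python3 plan.py .488 -.078 .057 31
```

```text
t 3.3 pos [ 0.4863 -0.0838  0.1732] psi 31.0 tilt 1.09 F [-1.55  0.6   0.75] w 0.0869 n 3
{'x': 1, 'y': -1, 'z': 39, 'spin': np.float64(-0.0)}
{'x': 1, 'y': -1, 'z': 39, 'spin': np.float64(-0.0)}
{'x': 1, 'y': -1, 'z': 39, 'spin': np.float64(-0.0)}
```

play_rows --commands '[{"x":3,"y":-3,"z":35,"spin":0},{"x":2,"y":-1,"z":35,"spin":0},{"x":0,"y":0,"z":30,"spin":0},{"x":0,"y":0,"z":16,"spin":0},{"x":0,"y":0,"z":0,"spin":0}]'

```text
time: 3.8
position: [0.4925, -0.0879, 0.0583]
tool_rot: [0.965, 0.262, 0.005, 0.013]
ft_force: [-0.6, -1.0, 0.7]
grip_width: 0.087
```

```bash
python3 plan.py .488 -.078 .057 31
```

```text
t 3.8 pos [ 0.4925 -0.0879  0.0583] psi 30.4 tilt 1.58 F [-0.58 -0.96  0.74] w 0.087 n 1
{'x': 1, 'y': -11, 'z': 1, 'spin': np.float64(-0.011)}
```

play_rows --commands '[{"x":1,"y":-6,"z":1,"spin":-0.005},{"x":0,"y":-5,"z":0,"spin":-0.005},{"x":0,"y":0,"z":0,"spin":0}]'

```text
time: 4.1
position: [0.4886, -0.0794, 0.0597]
tool_rot: [0.964, 0.266, 0.007, 0.014]
ft_force: [-0.3, -0.8, 0.2]
grip_width: 0.0871
```

```bash
python3 plan.py .488 -.078 .057 31; python3 -c "
from wr import *
o=robot.get_obs();print(R.from_quat(o['tool_rot']).as_matrix().round(4),o['joint_velocities'].round(3))"
```

```text
t 4.1 pos [ 0.4886 -0.0794  0.0597] psi 30.8 tilt 1.79 F [-0.31 -0.83  0.22] w 0.0871 n 1
{'x': 0, 'y': -1, 'z': 3, 'spin': np.float64(-0.003)}
[[ 0.8586  0.5122  0.0205]
 [ 0.5126 -0.8583 -0.0235]
 [ 0.0056  0.0307 -0.9995]] [-0.005 -0.019 -0.011 -0.002  0.003 -0.   ]
```

play_rows --commands '[{"x":0,"y":-1,"z":2,"spin":0},{"x":0,"y":0,"z":0,"spin":0},{"x":0,"y":0,"z":0,"spin":0},{"x":0,"y":0,"z":0,"spin":0},{"x":0,"y":0,"z":0,"spin":0},{"x":0,"y":0,"z":0,"spin":0}]' --grip 0 --newtons 45

```text
time: 4.7
position: [0.4886, -0.0777, 0.0602]
tool_rot: [0.964, 0.266, 0.008, 0.014]
ft_force: [-0.5, 1.9, 1.2]
grip_width: 0.0509
```

```bash
python3 plan.py .488 -.078 .057 31
```

```text
t 4.7 pos [ 0.4886 -0.0777  0.0602] psi 30.8 tilt 1.89 F [-0.52  1.87  1.2 ] w 0.0509 n 1
{'x': -1, 'y': 0, 'z': 3, 'spin': np.float64(-0.003)}
```

play_rows --commands '[{"x":0,"y":0,"z":-10,"spin":0},{"x":0,"y":0,"z":-20,"spin":0},{"x":0,"y":0,"z":-30,"spin":0},{"x":0,"y":0,"z":-35,"spin":0},{"x":0,"y":0,"z":-30,"spin":0},{"x":0,"y":0,"z":-20,"spin":0},{"x":0,"y":0,"z":0,"spin":0},{"x":0,"y":0,"z":0,"spin":0}]'

```text
time: 5.5
position: [0.4788, -0.073, 0.2052]
tool_rot: [0.964, 0.267, 0.0, 0.01]
ft_force: [-1.3, 0.1, -7.8]
grip_width: 0.0497
```

```bash
python3 plan.py .488 -.32 .19 13;  python3 plan.py .51 .36 .19 60
```

```text
t 5.5 pos [ 0.4788 -0.073   0.2052] psi 30.9 tilt 1.18 F [-1.28  0.08 -7.83] w 0.0497 n 6
{'x': -20, 'y': 36, 'z': 3, 'spin': np.float64(0.052)}
{'x': -18, 'y': 37, 'z': 3, 'spin': np.float64(0.052)}
{'x': -16, 'y': 38, 'z': 3, 'spin': np.float64(0.052)}
{'x': -14, 'y': 39, 'z': 3, 'spin': np.float64(0.052)}
{'x': -12, 'y': 39, 'z': 3, 'spin': np.float64(0.052)}
{'x': -10, 'y': 40, 'z': 3, 'spin': np.float64(0.052)}
t 5.5 pos [ 0.4788 -0.073   0.2052] psi 30.9 tilt 1.18 F [-1.28  0.08 -7.83] w 0.0497 n 10
{'x': 25, 'y': -36, 'z': 2, 'spin': np.float64(-0.051)}
{'x': 27, 'y': -34, 'z': 2, 'spin': np.float64(-0.051)}
{'x': 28, 'y': -33, 'z': 2, 'spin': np.float64(-0.051)}
{'x': 30, 'y': -31, 'z': 2, 'spin': np.float64(-0.051)}
{'x': 32, 'y': -30, 'z': 2, 'spin': np.float64(-0.051)}
{'x': 33, 'y': -28, 'z': 2, 'spin': np.float64(-0.051)}
{'x': 34, 'y': -26, 'z': 2, 'spin': np.float64(-0.051)}
{'x': 36, 'y': -25, 'z': 2, 'spin': np.float64(-0.051)}
{'x': 37, 'y': -23, 'z': 2, 'spin': np.float64(-0.051)}
{'x': 38, 'y': -21, 'z': 2, 'spin': np.float64(-0.051)}
```

Weight is about 7.8 N, so P2 is solid and goes to the tray's far slot (0.569, 0.371).

```bash
python3 plan.py .569 .371 .205 8.5 42
```

```text
t 5.5 pos [ 0.4788 -0.073   0.2052] psi 30.9 tilt 1.18 F [-1.28  0.08 -7.83] w 0.0497 n 11
{'x': 28, 'y': -30, 'z': 0, 'spin': np.float64(0.036)}
{'x': 27, 'y': -31, 'z': 0, 'spin': np.float64(0.036)}
{'x': 26, 'y': -32, 'z': 0, 'spin': np.float64(0.036)}
{'x': 24, 'y': -33, 'z': 0, 'spin': np.float64(0.036)}
{'x': 23, 'y': -34, 'z': 0, 'spin': np.float64(0.036)}
{'x': 22, 'y': -35, 'z': 0, 'spin': np.float64(0.036)}
{'x': 21, 'y': -36, 'z': 0, 'spin': np.float64(0.036)}
{'x': 19, 'y': -36, 'z': 0, 'spin': np.float64(0.036)}
{'x': 18, 'y': -37, 'z': 0, 'spin': np.float64(0.036)}
{'x': 17, 'y': -38, 'z': 0, 'spin': np.float64(0.036)}
{'x': 15, 'y': -38, 'z': 0, 'spin': np.float64(0.036)}
```

play_rows --commands '[{"x":14,"y":-15,"z":0,"spin":0.02},{"x":28,"y":-30,"z":0,"spin":0.036},{"x":27,"y":-31,"z":0,"spin":0.036},{"x":26,"y":-32,"z":0,"spin":0.036},{"x":24,"y":-33,"z":0,"spin":0.036},{"x":23,"y":-34,"z":0,"spin":0.036},{"x":22,"y":-35,"z":0,"spin":0.036},{"x":21,"y":-36,"z":0,"spin":0.036}]'

```text
time: 6.3
position: [0.542, 0.2307, 0.1803]
tool_rot: [0.992, 0.123, -0.014, 0.011]
ft_force: [1.4, -1.8, -7.1]
grip_width: 0.0495
```

```bash
python3 plan.py .569 .371 .205 8.5 42
```

```text
t 6.3 pos [0.542  0.2307 0.1803] psi 14.1 tilt 2.06 F [ 1.44 -1.8  -7.15] w 0.0495 n 4
{'x': 15, 'y': -32, 'z': -6, 'spin': np.float64(0.024)}
{'x': 14, 'y': -33, 'z': -6, 'spin': np.float64(0.024)}
{'x': 13, 'y': -33, 'z': -6, 'spin': np.float64(0.024)}
{'x': 13, 'y': -33, 'z': -6, 'spin': np.float64(0.024)}
```

play_rows --commands '[{"x":13,"y":-30,"z":-5,"spin":0.024},{"x":13,"y":-30,"z":-5,"spin":0.024},{"x":12,"y":-28,"z":-3,"spin":0.024},{"x":6,"y":-18,"z":-2,"spin":0.02},{"x":3,"y":-8,"z":0,"spin":0},{"x":0,"y":0,"z":0,"spin":0}]'

```text
time: 6.9
position: [0.5572, 0.3605, 0.1713]
tool_rot: [0.996, 0.079, -0.027, 0.015]
ft_force: [-0.2, -0.1, -6.9]
grip_width: 0.0497
```

```bash
python3 plan.py .569 .371 .12 8.5 42; python3 -c "
from wr import *
o=robot.get_obs();print(R.from_quat(o['tool_rot']).as_matrix().round(4))
p,o=wcam(); save(p,'w2')
p=cams.camera('top'); save(p,'t2')"
```

```text
t 6.9 pos [0.5572 0.3605 0.1713] psi 9.0 tilt 3.54 F [-0.21 -0.07 -6.86] w 0.0497 n 2
{'x': 7, 'y': -4, 'z': 26, 'spin': np.float64(0.004)}
{'x': 7, 'y': -4, 'z': 26, 'spin': np.float64(0.004)}
[[ 0.9862  0.1575 -0.0518]
 [ 0.1559 -0.9872 -0.0335]
 [-0.0564  0.025  -0.9981]]
```

View pics/w2.png

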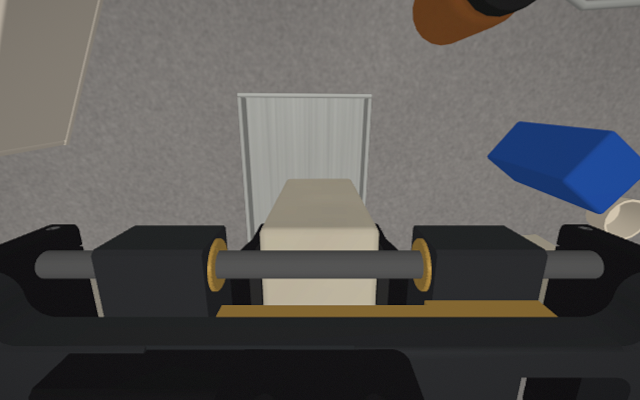

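View pics/t2.png

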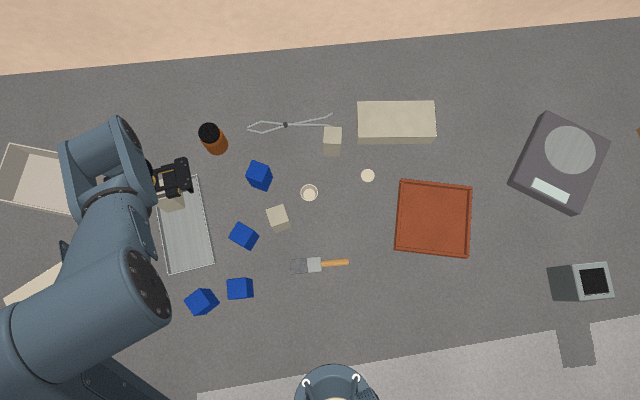

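The prop hangs over the far end of the tray. Lowering.

play_rows --commands '[{"x":7,"y":-4,"z":25,"spin":0},{"x":7,"y":-4,"z":28,"spin":0},{"x":6,"y":-2,"z":20,"spin":0}]'

```text
time: 7.3
position: [0.5738, 0.3653, 0.0992]
tool_rot: [0.997, 0.076, -0.025, 0.015]
ft_force: [0.6, -0.5, -8.0]
grip_width: 0.0497
```

```bash
python3 plan.py .572 .373 .066 8.5 42; python3 -c "
from wr import *
o=robot.get_obs();M=R.from_quat(o['tool_rot']).as_matrix();print(M.round(4),(M.T@(np.array([.572,.373,.066])-o['position'])).round(4))"
```

```text
t 7.3 pos [0.5738 0.3653 0.0992] psi 8.7 tilt 3.35 F [ 0.6  -0.46 -7.97] w 0.0497 n 1
{'x': -1, 'y': -8, 'z': 33, 'spin': np.float64(0.004)}
[[ 0.9871  0.1529 -0.0472]
 [ 0.1514 -0.9879 -0.0345]
 [-0.052   0.0269 -0.9983]] [ 0.0011 -0.0087  0.033 ]
```

play_rows --commands '[{"x":1,"y":-5,"z":16,"spin":0},{"x":0,"y":-2,"z":8,"spin":0},{"x":0,"y":0,"z":3,"spin":0}]'

```text
time: 7.6
position: [0.5713, 0.3672, 0.0675]
tool_rot: [0.997, 0.074, -0.028, 0.017]
ft_force: [-0.7, -0.6, -7.4]
grip_width: 0.0498
```

play_rows --commands '[{"x":0,"y":0,"z":2,"spin":0}]'

```text
time: 7.7
position: [0.5712, 0.367, 0.0667]
tool_rot: [0.997, 0.074, -0.028, 0.017]
ft_force: [-2.6, 0.1, 4.7]
grip_width: 0.0498
```

play_rows --commands '[{"x":0,"y":0,"z":0,"spin":0},{"x":0,"y":0,"z":0,"spin":0}]' --newtons 4

```text
time: 7.9
position: [0.5721, 0.3674, 0.0693]
tool_rot: [0.997, 0.074, -0.027, 0.016]
ft_force: [-0.6, -0.7, -5.4]
grip_width: 0.0501
```

play_rows --commands '[{"x":0,"y":0,"z":0,"spin":0},{"x":0,"y":0,"z":0,"spin":0},{"x":0,"y":0,"z":0,"spin":0},{"x":0,"y":0,"z":0,"spin":0}]' --grip 1

```text
time: 8.3
position: [0.5767, 0.3688, 0.0755]
tool_rot: [0.997, 0.075, -0.02, 0.015]
ft_force: [-0.4, 0.8, 0.6]
grip_width: 0.0744
```

```bash
python3 -c "
from wr import *
o=robot.get_obs();print(o['position'],R.from_quat(o['tool_rot']).as_matrix().round(4),o['grip_width'])
p=cams.camera('side'); save(p,'s3')"
```

```text
[0.5767188  0.36882913 0.07546174] [[ 0.988   0.1493 -0.0384]
 [ 0.1481 -0.9884 -0.0327]
 [-0.0429  0.0266 -0.9987]] 0.07442563752485344
```

View pics/s3.png

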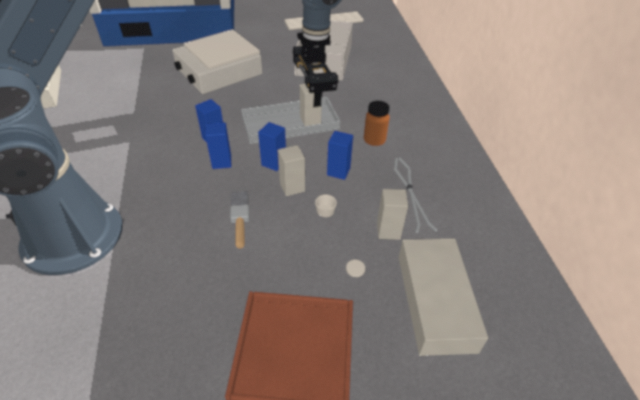

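play_rows --commands '[{"x":0,"y":0,"z":0,"spin":0},{"x":0,"y":0,"z":-15,"spin":0},{"x":0,"y":0,"z":-45,"spin":0},{"x":0,"y":0,"z":-45,"spin":0},{"x":0,"y":0,"z":-35,"spin":0}]'

```text
time: 8.85
position: [0.5789, 0.3723, 0.2153]
tool_rot: [0.997, 0.075, -0.027, 0.017]
ft_force: [1.5, 0.5, -0.1]
grip_width: 0.0871
```

```bash
python3 -c "
from wr import *
p,o=wcam(); save(p,'w4'); print(R.from_quat(o['tool_rot']).as_matrix().round(4))"; python3 plan.py .493 .096 .205 104 48
```

```text
[[ 0.9874  0.1496 -0.0513]
 [ 0.1478 -0.9883 -0.038 ]
 [-0.0564  0.0299 -0.998 ]]
t 8.9 pos [0.5826 0.3741 0.2226] psi 8.5 tilt 2.94 F [0.4  0.98 3.63] w 0.0869 n 12
{'x': -11, 'y': 22, 'z': 1, 'spin': np.float64(-0.139)}
{'x': -14, 'y': 20, 'z': 1, 'spin': np.float64(-0.139)}
{'x': -16, 'y': 18, 'z': 1, 'spin': np.float64(-0.139)}
{'x': -19, 'y': 16, 'z': 1, 'spin': np.float64(-0.139)}
{'x': -21, 'y': 13, 'z': 1, 'spin': np.float64(-0.139)}
{'x': -22, 'y': 10, 'z': 1, 'spin': np.float64(-0.139)}
{'x': -23, 'y': 7, 'z': 1, 'spin': np.float64(-0.139)}
{'x': -24, 'y': 3, 'z': 1, 'spin': np.float64(-0.139)}
{'x': -24, 'y': 0, 'z': 1, 'spin': np.float64(-0.139)}
{'x': -24, 'y': -3, 'z': 1, 'spin': np.float64(-0.139)}
{'x': -23, 'y': -7, 'z': 1, 'spin': np.float64(-0.139)}
{'x': -22, 'y': -10, 'z': 1, 'spin': np.float64(-0.139)}
```

View pics/w4.png

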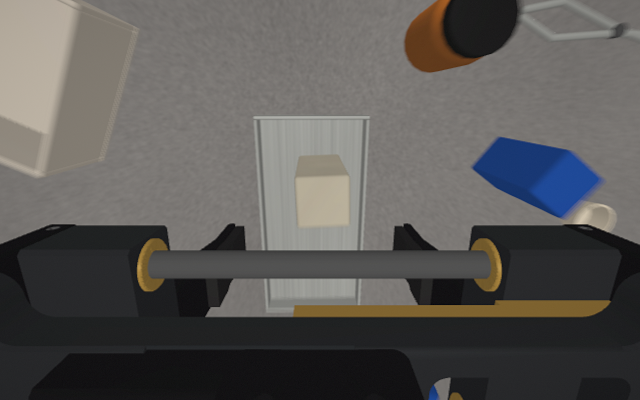

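The prop stands in the tray. Next is P1 (0.493, 0.096) with ψ = 104°.

play_rows --commands '[{"x":-11,"y":22,"z":1,"spin":-0.14},{"x":-14,"y":20,"z":1,"spin":-0.14},{"x":-16,"y":18,"z":1,"spin":-0.14},{"x":-19,"y":16,"z":1,"spin":-0.14},{"x":-21,"y":13,"z":1,"spin":-0.14},{"x":-22,"y":10,"z":1,"spin":-0.14},{"x":-23,"y":7,"z":1,"spin":-0.14},{"x":-24,"y":3,"z":1,"spin":-0.14}]'

```text
time: 9.7
position: [0.5306, 0.1861, 0.2347]
tool_rot: [0.79, 0.613, -0.014, 0.005]
ft_force: [0.8, -1.1, 0.2]
grip_width: 0.0872
```

```bash
python3 plan.py .493 .096 .19 104 48
```

```text
t 9.7 pos [0.5306 0.1861 0.2347] psi 75.7 tilt 1.64 F [ 0.83 -1.08  0.2 ] w 0.0872 n 4
{'x': -24, 'y': -4, 'z': 11, 'spin': np.float64(-0.124)}
{'x': -24, 'y': -6, 'z': 11, 'spin': np.float64(-0.124)}
{'x': -23, 'y': -9, 'z': 11, 'spin': np.float64(-0.124)}
{'x': -21, 'y': -12, 'z': 11, 'spin': np.float64(-0.124)}
```

play_rows --commands '[{"x":-24,"y":-4,"z":11,"spin":-0.124},{"x":-24,"y":-6,"z":11,"spin":-0.124},{"x":-21,"y":-8,"z":11,"spin":-0.124},{"x":-14,"y":-8,"z":11,"spin":-0.11},{"x":0,"y":0,"z":0,"spin":0},{"x":0,"y":0,"z":0,"spin":0}]'

```text
time: 10.3
position: [0.4982, 0.0988, 0.1982]
tool_rot: [0.614, 0.789, -0.011, 0.005]
ft_force: [-0.1, 0.6, -0.5]
grip_width: 0.0865
```

```bash
python3 plan.py .493 .096 .13 104 48; python3 -c "
from wr import *
p,o=wcam(); save(p,'w5'); print(R.from_quat(o['tool_rot']).as_matrix().round(4))"
```

```text
t 10.3 pos [0.4982 0.0988 0.1982] psi 104.2 tilt 1.36 F [-0.11  0.56 -0.48] w 0.0865 n 2
{'x': -1, 'y': -3, 'z': 34, 'spin': np.float64(0.002)}
{'x': -1, 'y': -3, 'z': 34, 'spin': np.float64(0.002)}
[[-0.245   0.9695 -0.0051]
 [ 0.9693  0.2448 -0.0233]
 [-0.0213 -0.0106 -0.9997]]
```

View pics/w5.png

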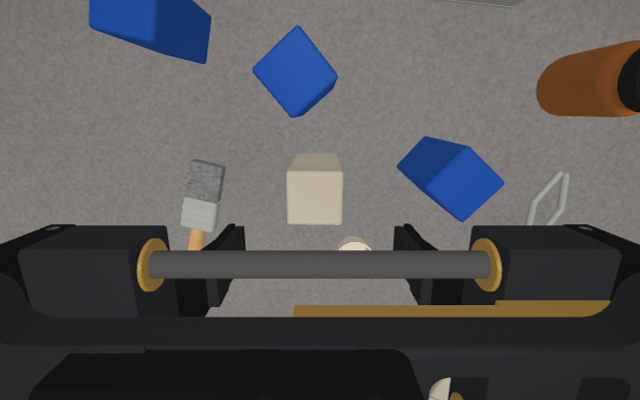

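play_rows --commands '[{"x":-1,"y":-3,"z":30,"spin":0},{"x":-1,"y":-2,"z":40,"spin":0},{"x":0,"y":0,"z":40,"spin":0},{"x":0,"y":0,"z":22,"spin":0},{"x":0,"y":0,"z":0,"spin":0}]'

```text
time: 10.85
position: [0.5041, 0.0973, 0.0683]
tool_rot: [0.615, 0.788, -0.004, 0.013]
ft_force: [-1.6, 0.4, 0.7]
grip_width: 0.0871
```

```bash
python3 plan.py .493 .096 .057 104 48
```

```text
t 10.85 pos [0.5041 0.0973 0.0683] psi 104.0 tilt 1.56 F [-1.56  0.4   0.74] w 0.0871 n 1
{'x': 1, 'y': -11, 'z': 11, 'spin': np.float64(0.001)}
```

play_rows --commands '[{"x":1,"y":-7,"z":7,"spin":0},{"x":0,"y":-5,"z":4,"spin":0},{"x":0,"y":0,"z":0,"spin":0}]'

```text
time: 11.15
position: [0.4943, 0.0966, 0.0589]
tool_rot: [0.615, 0.788, -0.002, 0.015]
ft_force: [-0.4, -0.1, 0.5]
grip_width: 0.0871
```

play_rows --commands '[{"x":0,"y":0,"z":0,"spin":0},{"x":0,"y":0,"z":0,"spin":0},{"x":0,"y":0,"z":0,"spin":0},{"x":0,"y":0,"z":0,"spin":0},{"x":0,"y":0,"z":0,"spin":0},{"x":0,"y":0,"z":0,"spin":0}]' --grip 0 --newtons 45

```text
time: 11.75
position: [0.4943, 0.0964, 0.062]
tool_rot: [0.615, 0.788, -0.002, 0.016]
ft_force: [-1.9, -1.0, 0.3]
grip_width: 0.0499
```

play_rows --commands '[{"x":0,"y":0,"z":-10,"spin":0},{"x":0,"y":0,"z":-20,"spin":0},{"x":0,"y":0,"z":-35,"spin":0},{"x":0,"y":0,"z":-40,"spin":0},{"x":0,"y":0,"z":-30,"spin":0},{"x":0,"y":0,"z":-20,"spin":0},{"x":0,"y":0,"z":0,"spin":0},{"x":0,"y":0,"z":0,"spin":0}]'

```text
time: 12.55
position: [0.4863, 0.1008, 0.2179]
tool_rot: [0.616, 0.788, -0.004, 0.01]
ft_force: [-1.2, -0.7, -7.8]
grip_width: 0.0501
```

```bash
python3 plan.py .44 -.30 .21 78 48;python3 plan.py .451 .353 .21 98 48
```

```text
t 12.55 pos [0.4863 0.1008 0.2179] psi 104.0 tilt 1.3 F [-1.2  -0.71 -7.8 ] w 0.0501 n 9
{'x': -42, 'y': -16, 'z': 1, 'spin': np.float64(0.05)}
{'x': -43, 'y': -14, 'z': 1, 'spin': np.float64(0.05)}
{'x': -43, 'y': -11, 'z': 1, 'spin': np.float64(0.05)}
{'x': -44, 'y': -9, 'z': 1, 'spin': np.float64(0.05)}
{'x': -44, 'y': -7, 'z': 1, 'spin': np.float64(0.05)}
{'x': -45, 'y': -5, 'z': 1, 'spin': np.float64(0.05)}
{'x': -45, 'y': -3, 'z': 1, 'spin': np.float64(0.05)}
{'x': -45, 'y': 0, 'z': 1, 'spin': np.float64(0.05)}
{'x': -45, 'y': 2, 'z': 1, 'spin': np.float64(0.05)}
t 12.55 pos [0.4863 0.1008 0.2179] psi 104.0 tilt 1.3 F [-1.2  -0.71 -7.8 ] w 0.0501 n 6
{'x': 42, 'y': 4, 'z': 1, 'spin': np.float64(0.017)}
{'x': 42, 'y': 4, 'z': 1, 'spin': np.float64(0.017)}
{'x': 42, 'y': 3, 'z': 1, 'spin': np.float64(0.017)}
{'x': 42, 'y': 2, 'z': 1, 'spin': np.float64(0.017)}
{'x': 42, 'y': 1, 'z': 1, 'spin': np.float64(0.017)}
{'x': 42, 'y': 1, 'z': 1, 'spin': np.float64(0.017)}
```

Also solid, at 7.8 N. It goes to the tray's near slot.

play_rows --commands '[{"x":25,"y":3,"z":0,"spin":0.017},{"x":42,"y":4,"z":-3,"spin":0.017},{"x":42,"y":4,"z":-3,"spin":0.017},{"x":42,"y":3,"z":-3,"spin":0.017},{"x":42,"y":2,"z":-3,"spin":0.017},{"x":36,"y":1,"z":-3,"spin":0.017},{"x":20,"y":1,"z":0,"spin":0}]'

```text
time: 13.25
position: [0.4494, 0.352, 0.2115]
tool_rot: [0.66, 0.751, -0.015, 0.004]
ft_force: [0.5, -0.7, -7.7]
grip_width: 0.0496
```

```bash
python3 plan.py .448 .352 .13 98.5 48;  python3 -c "
from wr import *
p,o=wcam(); save(p,'w6'); print(R.from_quat(o['tool_rot']).as_matrix().round(4))"
```

```text
t 13.25 pos [0.4494 0.352  0.2115] psi 97.4 tilt 1.81 F [ 0.46 -0.66 -7.68] w 0.0496 n 2
{'x': 0, 'y': -1, 'z': 41, 'spin': np.float64(-0.01)}
{'x': 0, 'y': -1, 'z': 41, 'spin': np.float64(-0.01)}
[[-0.1282  0.9916 -0.0138]
 [ 0.9914  0.1278 -0.0284]
 [-0.0264 -0.0174 -0.9995]]
```

View pics/w6.png

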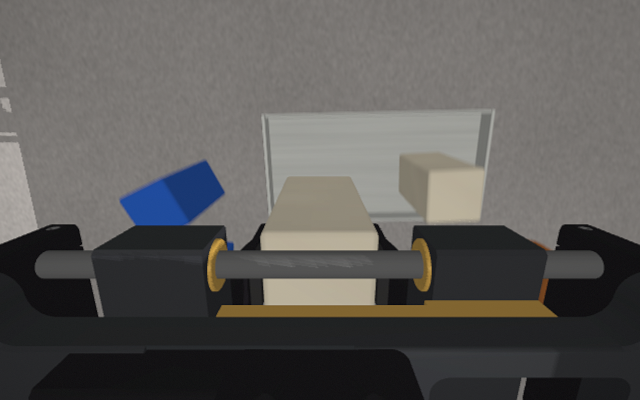

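play_rows --commands '[{"x":0,"y":-1,"z":25,"spin":0},{"x":0,"y":-1,"z":38,"spin":0},{"x":0,"y":0,"z":30,"spin":0},{"x":0,"y":0,"z":14,"spin":0}]'

```text
time: 13.7
position: [0.4429, 0.3532, 0.0946]
tool_rot: [0.658, 0.753, -0.016, 0.002]
ft_force: [-1.1, -0.2, -6.5]
grip_width: 0.0499
```

```bash
python3 plan.py .448 .352 .067 98.5 48; python3 -c "
from wr import *
o=robot.get_obs();M=R.from_quat(o['tool_rot']).as_matrix();print((M.T@(np.array([.448,.352,.067])-o['position'])).round(4))"
```

```text
t 13.7 pos [0.4429 0.3532 0.0946] psi 97.7 tilt 1.89 F [-1.07 -0.24 -6.5 ] w 0.0499 n 1
{'x': -2, 'y': 5, 'z': 28, 'spin': np.float64(-0.014)}
[-0.0012  0.0055  0.0275]
```

play_rows --commands '[{"x":0,"y":3,"z":12,"spin":0},{"x":0,"y":1,"z":6,"spin":0},{"x":0,"y":0,"z":2,"spin":0}]'

```text
time: 14.0
position: [0.4431, 0.3505, 0.0669]
tool_rot: [0.658, 0.753, -0.022, -0.0]
ft_force: [-5.9, -1.4, 20.6]
grip_width: 0.0498
```

play_rows --commands '[{"x":0,"y":0,"z":2,"spin":0}]'

```text
time: 14.1
position: [0.4432, 0.3506, 0.0669]
tool_rot: [0.658, 0.752, -0.022, -0.001]
ft_force: [-7.1, -1.9, 23.3]
grip_width: 0.0495
```

play_rows --commands '[{"x":0,"y":0,"z":0,"spin":0},{"x":0,"y":0,"z":0,"spin":0},{"x":0,"y":0,"z":0,"spin":0},{"x":0,"y":0,"z":0,"spin":0},{"x":0,"y":0,"z":0,"spin":0}]' --grip 1 --newtons 20

```text
time: 14.6
position: [0.4487, 0.3533, 0.0736]
tool_rot: [0.658, 0.752, -0.015, 0.002]
ft_force: [0.6, 0.3, 0.2]
grip_width: 0.0812
```

play_rows --commands '[{"x":0,"y":0,"z":-15,"spin":0},{"x":0,"y":0,"z":-45,"spin":0},{"x":0,"y":0,"z":-45,"spin":0},{"x":0,"y":0,"z":-35,"spin":0},{"x":0,"y":0,"z":0,"spin":0}]'

```text
time: 15.1
position: [0.4525, 0.3573, 0.218]
tool_rot: [0.659, 0.752, -0.015, 0.002]
ft_force: [0.6, 0.9, 0.3]
grip_width: 0.0871
```

```bash
python3 -c "
from wr import *
p,o=wcam(); save(p,'w7'); print(R.from_quat(o['tool_rot']).as_matrix().round(4))"; python3 plan.py .695 -.068 .2 81 48
```

```text
[[-0.1324  0.9911 -0.0159]
 [ 0.9909  0.132  -0.0256]
 [-0.0233 -0.0191 -0.9995]]
t 15.15 pos [0.4512 0.3565 0.2158] psi 97.6 tilt 1.95 F [ 0.2  -0.37  0.29] w 0.087 n 11
{'x': -41, 'y': 17, 'z': 1, 'spin': np.float64(0.026)}
{'x': -41, 'y': 18, 'z': 1, 'spin': np.float64(0.026)}
{'x': -40, 'y': 19, 'z': 1, 'spin': np.float64(0.026)}
{'x': -40, 'y': 20, 'z': 1, 'spin': np.float64(0.026)}
{'x': -39, 'y': 21, 'z': 1, 'spin': np.float64(0.026)}
{'x': -39, 'y': 22, 'z': 1, 'spin': np.float64(0.026)}
{'x': -38, 'y': 23, 'z': 1, 'spin': np.float64(0.026)}
{'x': -37, 'y': 24, 'z': 1, 'spin': np.float64(0.026)}
{'x': -37, 'y': 25, 'z': 1, 'spin': np.float64(0.026)}
{'x': -36, 'y': 26, 'z': 1, 'spin': np.float64(0.026)}
{'x': -35, 'y': 27, 'z': 1, 'spin': np.float64(0.026)}
```

View pics/w7.png

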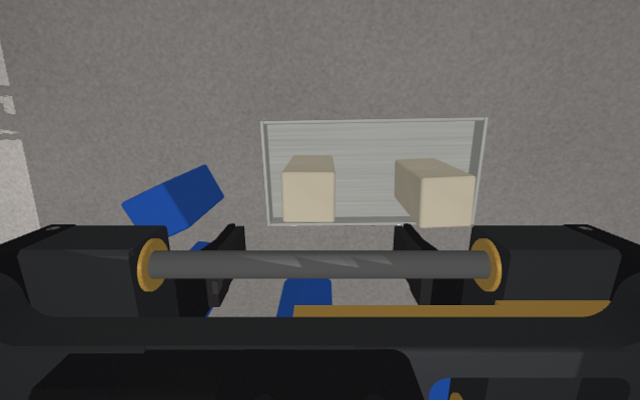

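Both props stand upright in the tray. Now to P3.

play_rows --commands '[{"x":-25,"y":10,"z":0,"spin":0.026},{"x":-41,"y":18,"z":1,"spin":0.026},{"x":-40,"y":19,"z":1,"spin":0.026},{"x":-40,"y":20,"z":1,"spin":0.026},{"x":-39,"y":21,"z":1,"spin":0.026},{"x":-39,"y":22,"z":1,"spin":0.026},{"x":-38,"y":23,"z":1,"spin":0.026},{"x":-37,"y":24,"z":1,"spin":0.026}]'

```text
time: 15.95
position: [0.6153, 0.0572, 0.2006]
tool_rot: [0.732, 0.681, -0.024, -0.003]
ft_force: [1.2, 0.3, 0.5]
grip_width: 0.0874
```

```bash
python3 plan.py .695 -.068 .2 81 48; python3 -c "
from h import *
p=cams.camera('top'); save(p,'t7')"
```

```text
t 15.95 pos [0.6153 0.0572 0.2006] psi 85.9 tilt 2.76 F [1.18 0.31 0.55] w 0.0874 n 4
{'x': -30, 'y': 22, 'z': 0, 'spin': np.float64(0.021)}
{'x': -29, 'y': 23, 'z': 0, 'spin': np.float64(0.021)}
{'x': -29, 'y': 23, 'z': 0, 'spin': np.float64(0.021)}
{'x': -28, 'y': 24, 'z': 0, 'spin': np.float64(0.021)}
```

View pics/t7.png

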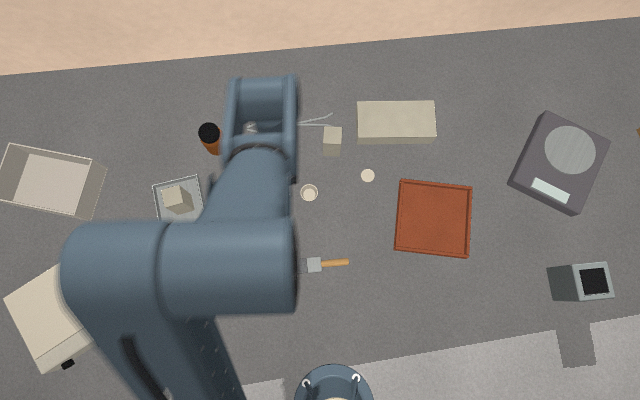

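play_rows --commands '[{"x":-30,"y":22,"z":0,"spin":0.021},{"x":-29,"y":23,"z":0,"spin":0.021},{"x":-26,"y":21,"z":0,"spin":0.021},{"x":-14,"y":10,"z":0,"spin":0.021},{"x":0,"y":0,"z":0,"spin":0},{"x":0,"y":0,"z":0,"spin":0}]'

```text
time: 16.6
position: [0.6815, -0.0619, 0.1893]
tool_rot: [0.764, 0.644, -0.029, -0.006]
ft_force: [-0.5, 0.1, 0.2]
grip_width: 0.0869
```

```bash
python3 plan.py .695 -.068 .13 81 48; python3 -c "
from wr import *
p,o=wcam(); save(p,'w8'); M=R.from_quat(o['tool_rot']).as_matrix();print(M.round(4),(M.T@(np.array([.695,-.068,.057])-o['position'])).round(4))"
```

```text
t 16.6 pos [ 0.6815 -0.0619  0.1893] psi 80.3 tilt 3.45 F [-0.48  0.13  0.18] w 0.0869 n 2
{'x': -2, 'y': 7, 'z': 30, 'spin': np.float64(-0.006)}
{'x': -2, 'y': 7, 'z': 30, 'spin': np.float64(-0.006)}
[[ 0.168   0.9844 -0.0532]
 [ 0.9851 -0.1696 -0.0282]
 [-0.0367 -0.0476 -0.9982]] [0.0011 0.0206 0.1315]
```

View pics/w8.png

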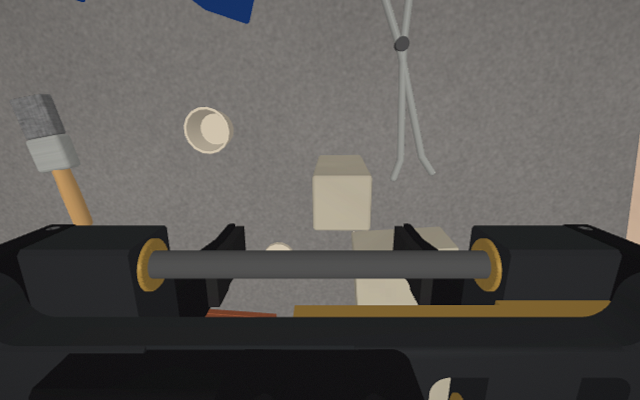

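play_rows --commands '[{"x":1,"y":10,"z":10,"spin":-0.01},{"x":0,"y":8,"z":30,"spin":0},{"x":0,"y":2,"z":40,"spin":0},{"x":0,"y":0,"z":35,"spin":0},{"x":0,"y":0,"z":8,"spin":0},{"x":0,"y":0,"z":0,"spin":0}]'

```text
time: 17.25
position: [0.6966, -0.0579, 0.0625]
tool_rot: [0.756, 0.653, -0.028, -0.006]
ft_force: [-0.1, -0.8, 0.6]
grip_width: 0.0871
```

```bash
python3 -c "
from wr import *
o=robot.get_obs(); M=R.from_quat(o['tool_rot']).as_matrix();print(M.round(4),(M.T@(np.array([.695,-.068,.06])-o['position'])).round(4))"
```

```text
[[ 0.1444  0.9883 -0.0489]
 [ 0.9889 -0.1459 -0.0276]
 [-0.0344 -0.0444 -0.9984]] [-0.0102 -0.      0.0029]
```

play_rows --commands '[{"x":-6,"y":0,"z":2,"spin":0.01},{"x":-4,"y":0,"z":0,"spin":0},{"x":0,"y":0,"z":0,"spin":0}]'

```text
time: 17.55
position: [0.6975, -0.0676, 0.0647]
tool_rot: [0.759, 0.65, -0.026, -0.003]
ft_force: [0.1, 0.4, -0.3]
grip_width: 0.0871
```

play_rows --commands '[{"x":0,"y":0,"z":0,"spin":0},{"x":0,"y":0,"z":0,"spin":0},{"x":0,"y":0,"z":0,"spin":0},{"x":0,"y":0,"z":0,"spin":0},{"x":0,"y":0,"z":0,"spin":0},{"x":0,"y":0,"z":0,"spin":0}]' --grip 0 --newtons 35

```text
time: 18.15
position: [0.6994, -0.0686, 0.069]
tool_rot: [0.76, 0.65, -0.024, -0.0]
ft_force: [-0.6, 0.3, -1.2]
grip_width: 0.0498
```

play_rows --commands '[{"x":0,"y":0,"z":-10,"spin":0},{"x":0,"y":0,"z":-20,"spin":0},{"x":0,"y":0,"z":-35,"spin":0},{"x":0,"y":0,"z":-40,"spin":0},{"x":0,"y":0,"z":-30,"spin":0},{"x":0,"y":0,"z":-15,"spin":0},{"x":0,"y":0,"z":0,"spin":0},{"x":0,"y":0,"z":0,"spin":0}]'

```text
time: 18.95
position: [0.7029, -0.0627, 0.2218]
tool_rot: [0.759, 0.65, -0.026, -0.004]
ft_force: [-0.2, -0.0, -1.8]
grip_width: 0.05
```

```bash
python3 plan.py .458 -.324 .21 78 48; python3 -c "
from wr import *
o=robot.get_obs(); M=R.from_quat(o['tool_rot']).as_matrix();print(M.round(4))"
```

```text
t 18.95 pos [ 0.7029 -0.0627  0.2218] psi 81.2 tilt 3.04 F [-0.2  -0.01 -1.8 ] w 0.05 n 8
{'x': -37, 'y': -25, 'z': 1, 'spin': np.float64(0.007)}
{'x': -37, 'y': -25, 'z': 1, 'spin': np.float64(0.007)}
{'x': -37, 'y': -25, 'z': 1, 'spin': np.float64(0.007)}
{'x': -37, 'y': -24, 'z': 1, 'spin': np.float64(0.007)}
{'x': -38, 'y': -24, 'z': 1, 'spin': np.float64(0.007)}
{'x': -38, 'y': -24, 'z': 1, 'spin': np.float64(0.007)}
{'x': -38, 'y': -24, 'z': 1, 'spin': np.float64(0.007)}
{'x': -38, 'y': -23, 'z': 1, 'spin': np.float64(0.007)}
[[ 0.1535  0.9871 -0.0454]
 [ 0.9876 -0.1548 -0.0275]
 [-0.0342 -0.0406 -0.9986]]
```

It weighs about 1.8 N, so P3 is hollow and goes to the sagger.

play_rows --commands '[{"x":-22,"y":-15,"z":0,"spin":0},{"x":-37,"y":-25,"z":0,"spin":0.01},{"x":-37,"y":-25,"z":0,"spin":0.01},{"x":-37,"y":-25,"z":0,"spin":0.01},{"x":-37,"y":-24,"z":0,"spin":0.01},{"x":-38,"y":-24,"z":0,"spin":0.01},{"x":-38,"y":-24,"z":0,"spin":0.01},{"x":-25,"y":-16,"z":0,"spin":0}]'

```text
time: 19.75
position: [0.4685, -0.2971, 0.2247]
tool_rot: [0.776, 0.63, -0.029, -0.014]
ft_force: [-0.1, 0.1, -1.8]
grip_width: 0.0497
```

play_rows --commands '[{"x":-8,"y":-5,"z":0,"spin":0},{"x":0,"y":0,"z":0,"spin":0}]'

```text
time: 19.95
position: [0.4577, -0.3058, 0.2229]
tool_rot: [0.778, 0.627, -0.03, -0.017]
ft_force: [0.2, 0.9, -3.5]
grip_width: 0.0499
```

```bash
python3 plan.py .458 -.324 .21 78 48; python3 -c "
from wr import *
p,o=wcam(); save(p,'w9'); M=R.from_quat(o['tool_rot']).as_matrix();print(M.round(4),(M.T@(np.array([.458,-.324,.08])-o['position'])).round(4))"
```

```text
t 19.95 pos [ 0.4577 -0.3058  0.2229] psi 77.8 tilt 3.95 F [ 0.19  0.87 -3.5 ] w 0.0499 n 1
{'x': -18, 'y': 4, 'z': 13, 'spin': np.float64(-0.003)}
[[ 0.2107  0.9752 -0.0679]
 [ 0.9772 -0.2119 -0.0114]
 [-0.0256 -0.064  -0.9976]] [-0.0141  0.0133  0.1427]
```

View pics/w9.png

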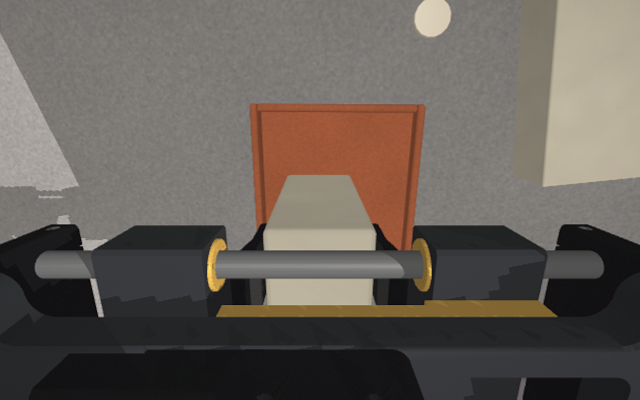

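The prop hangs over the sagger. Lowering in stages.

play_rows --commands '[{"x":-8,"y":7,"z":25,"spin":0},{"x":-5,"y":4,"z":38,"spin":0},{"x":0,"y":2,"z":35,"spin":0},{"x":0,"y":0,"z":14,"spin":0}]'

```text
time: 20.4
position: [0.4682, -0.3196, 0.1089]
tool_rot: [0.776, 0.63, -0.028, -0.013]
ft_force: [-0.2, 1.2, -1.5]
grip_width: 0.0494
```

```bash
python3 -c "
from wr import *
o=robot.get_obs(); M=R.from_quat(o['tool_rot']).as_matrix();print(M.round(4),(M.T@(np.array([.458,-.324,.08])-o['position'])).round(4))"
```

```text
[[ 0.2041  0.9772 -0.0589]
 [ 0.9786 -0.2053 -0.0156]
 [-0.0273 -0.0544 -0.9981]] [-0.0056 -0.0075  0.0295]
```

play_rows --commands '[{"x":-2,"y":-2,"z":13,"spin":0},{"x":-2,"y":-2,"z":7,"spin":0}]'

```text
time: 20.6
position: [0.464, -0.3189, 0.0853]
tool_rot: [0.774, 0.632, -0.027, -0.015]
ft_force: [0.5, 0.3, -1.3]
grip_width: 0.0501
```

play_rows --commands '[{"x":0,"y":0,"z":4,"spin":0}]'

```text
time: 20.7
position: [0.4643, -0.3179, 0.0803]
tool_rot: [0.774, 0.632, -0.027, -0.016]
ft_force: [-0.6, -0.0, -1.6]
grip_width: 0.0502
```

play_rows --commands '[{"x":0,"y":0,"z":3,"spin":0}]'

```text
time: 20.8
position: [0.4644, -0.3172, 0.0783]
tool_rot: [0.773, 0.633, -0.028, -0.016]
ft_force: [-5.7, 3.0, 26.7]
grip_width: 0.0498
```

Contact at 0.078, as predicted. Releasing.

play_rows --commands '[{"x":0,"y":0,"z":0,"spin":0},{"x":0,"y":0,"z":0,"spin":0},{"x":0,"y":0,"z":0,"spin":0},{"x":0,"y":0,"z":0,"spin":0},{"x":0,"y":0,"z":0,"spin":0},{"x":0,"y":0,"z":0,"spin":0}]' --grip 1 --newtons 20

```text
time: 21.4
position: [0.4679, -0.3184, 0.082]
tool_rot: [0.773, 0.634, -0.027, -0.012]
ft_force: [0.6, -0.7, -1.1]
grip_width: 0.085
```

play_rows --commands '[{"x":0,"y":0,"z":-15,"spin":0},{"x":0,"y":0,"z":-45,"spin":0},{"x":0,"y":0,"z":-45,"spin":0},{"x":0,"y":0,"z":-35,"spin":0},{"x":0,"y":0,"z":0,"spin":0}]'

```text
time: 21.9
position: [0.4756, -0.3162, 0.225]
tool_rot: [0.773, 0.633, -0.027, -0.014]
ft_force: [-0.7, 0.3, 0.7]
grip_width: 0.0872
```

```bash
python3 -c "
from wr import *
o=robot.get_obs(); print(o['time'],o['position'],o['grip_width'])
p=cams.camera('side'); save(p,'s10')
p=cams.camera('top'); save(p,'t10')
p,o=wcam(); save(p,'w10')"
```

```text
21.9 [ 0.47559321 -0.31619774  0.22500299] 0.08720556584772396
```

View pics/s10.png

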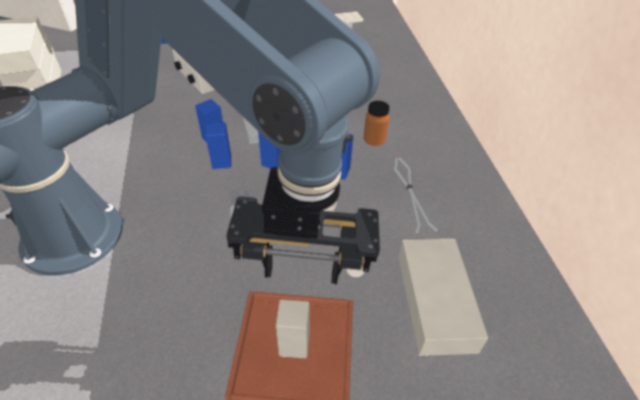

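View pics/t10.png

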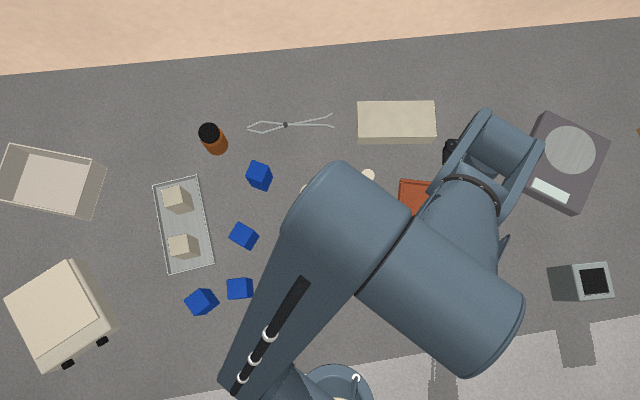

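View pics/w10.png

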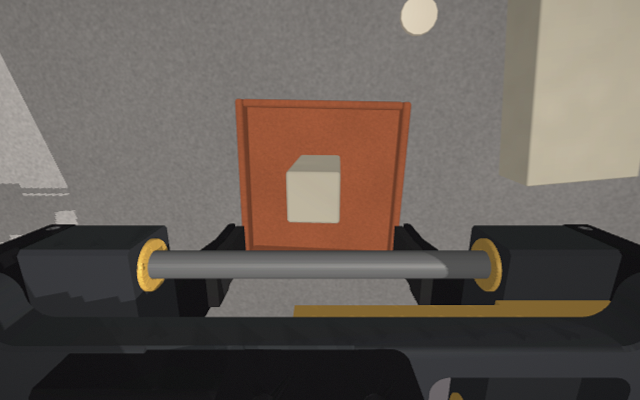

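All three stand upright in their containers. Checking the margins numerically before I hand in.

Run:
```python
from h import *
p=cams.camera('top')
cv2.imwrite('pics/t11.png',cv2.resize(p['img'][165:285,140:230,::-1],None,fx=5,fy=5,interpolation=cv2.INTER_CUBIC))
for c in [(174,195),(181,244)]:
    P=atz(p,c,.114)-np.array([.510,.362,0]); a=np.radians(8.5); print(P[:2]@[np.cos(a),np.sin(a)],P[:2]@[-np.sin(a),np.cos(a)])
o=robot.get_obs(); print(o['ft_force'],o['joint_velocities'].round(3))
```

```text
0.059207182258963 -0.013405623227142763
-0.07056299012859679 -0.00811255490353057
[-0.24277492  0.66968619  0.00975183] [-0.002  0.017  0.01   0.001  0.002 -0.001]
```

View pics/t11.png

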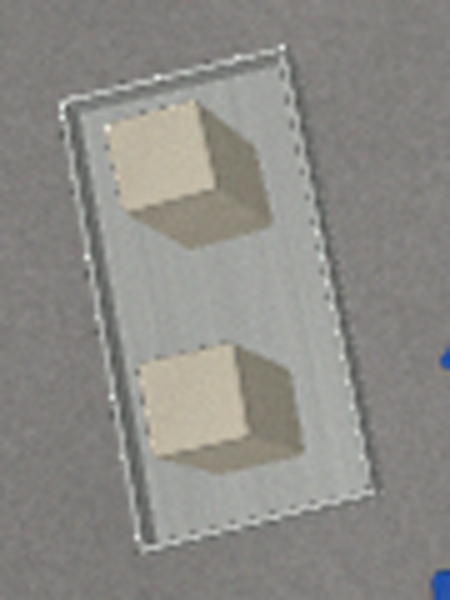

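Both tray props are well inside the tray, flat and upright. Handing in.

```bash
python3 -c "
from h import *
print(robot.hand_in())"
```

```text
the job is handed in; nothing more can be done
None
```

I lifted all three props, weighed each at the wrist, sorted them and handed the job in at about 22 s of the 67 s allowed. `hand_in()` gives no verdict, so the result rests on my own checks.

- **Solid props:** two read about 7.8 N each and went into the steel tray. I put them at about +59 mm and −71 mm along the tray's length and about 10 mm off its centre line, well inside the limits.
- **Hollow prop:** one read about 1.8 N and went into the sagger, near its centre. A single noisy sample during its transport showed 3.5 N. Both readings are far below the 4.6 N dividing line.
- **Last pictures:** all three props stand upright in their containers. The gripper is open and clear, with wrist force near zero.
- **Bystanders:** those in view look unmoved. The brush and crucible were hidden behind the arm in the final pictures, so I could not recheck them. Nothing touched them as far as the forces showed.
- **Imperfections:** the tool drifted to about 2–4° of tilt, so each prop met the floor on one edge and settled on release. Set-down contact peaked at about 27 N at the wrist. The first prop may have risen about 2 mm before it was released.

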